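# Set out the glassblower's bench kit on its marked boards

### The arm

A 7-joint arm with a two-finger parallel gripper is mounted at the origin on a cart in front of the work surface, level with it; the furniture and walls round the work are solid. World frame = base frame: x ahead of the robot, y to its left, z up, the work surface at z = 0. Lengths are in m, angles in rad, forces in N, time in s.
With the tool pointing down it reaches from about 0.425 to 0.8 m from the base axis. Payload 8.3 kg.
Tool frame: the origin (TCP) lies on the mounting face of the last link; the fingertips stand 173 mm ahead of it and the grasp point (between the pads) lies 155 mm ahead of it; z points along the fingers, x is the direction in which the jaws open and shut, and the axes are right-handed (so a half turn about z gives the same grasp; the last joint's range is limited). The gripper opens to 85 mm and grips with 20 to 120 N. Pads are 22 mm wide; open, the fingers measure 114 mm over their backs; the gripper's body (76 mm by 85 mm) begins 54 mm behind the grasp point. The pads swing forward as they close: fully open they stand 13 mm farther back than shut.
Start: joints at [1.129, 0.383, 0.016, 1.37, -0.006, 1.388, -0.046], TCP at [0.231, -0.581, 0.405] pointing down, gripper open.
Joint ranges: [-2.95, 2.95], [-0.25, 2.06], [-1.52, 1.56], [0.18, 2.33], [-1.44, 4.58], [0.02, 2.06], [-3.01, 3.01]. Speed limits (rad/s): [2.39, 2.39, 3.01, 3.01, 3.14, 3.14, 3.14].

### API

Orientations are given as a unit quaternion [x, y, z, w].
In Python, from bench import manip, vision, order gives the robot as it stands. The module is installed in compiled form; this text tells all that it offers.
- The arm moves only by the tool play_rows, never from a script. Its argument "deltas" is one flat list of numbers, 5 for each row, row after row: the shift along the tool's x, y, z each as a share of 0.08 m, from -1 to 1, then the turn about the tool's z as a share of 90 degrees, from -1 to 1, then the gripper command: -1 is shut, 1 is fully open, values between are in proportion. In form: [x, y, z, spin, claw, x, y, z, spin, claw, ...]. A call has 1 to 5 rows; each row is the pose to reach, as a shift and turn from the pose commanded when the call began, along the tool's axes at that moment; what a row does not reach only later rows make up. A row lasts 1/10 s, in which the tool goes at most 50 mm and 8.59 degrees, less where a joint would pass 70% of its speed; a pose out of reach is approached as far as the arm can. A call with a number of a shift or a turn outside -1 to 1 is refused whole. A call with a gripper value outside its range is refused whole. The fingers move at their own pace and stop on an object; "newtons" is the grip in N (left out, the last holds). Time passes only in rows, so rows that repeat a pose let the fingers close. It gives the time, the measured TCP pose, the force and the opening at its end, in the units of the state.
- manip.state(): the state, without advancing time (a new reading comes with each control period).
- vision.snapshot(name): name is "scene" or "top" or "wrist"; returns (picture, depth): 384x512x3 uint8, blue, green, red; 384x512 float32, m along the optical axis (not along the pixel's ray), 0 where there is no reading.
- vision.camera_model(name): a dict with "intrinsics" (3x3 intrinsics, pixels), "world_from_camera" (4x4, takes a point from camera to world coordinates). Camera axes: x right, y up, looking along -z (the intrinsics and any distortion apply to the point x, -y, -z); pixel columns grow to the right and rows downward; lengths in m; the calibration is good to about 2 mm. A picture is of the moment at which its call begins: read the wrist's pose just before it. camera_model takes no time and is no camera call; for the wrist camera it gives the pose at the moment of the call.
- order.hand_in(): hands the job in, once; it reports no verdict.
Trained networks look in the newest picture that a camera, given by its name, has taken for a name from the list of things; names that differ only in an ending like _2 or _b are one class to them, and where a whole thing is asked for, a point or a joint stands for the part that bears it (a point fixed in the world has none). Each returns a list of dicts, best first, with "conf" (0 to 1); they miss things now and then, are a little off and sometimes report something else, mostly with a low value. They report only what shows in the picture. A call takes as long as a camera call. They do not tell look-alikes from the thing itself.
- vision.cut_out(target, camera): "mask" (384x512 bool, what is visible of it) and "location" ([column, row] in pixels, amid what is visible of it).
The state is a dict: "t": time; "joint_positions": joint angles; "joint_vel": joint speeds; "joint_efforts": joint torques, N m; "position": TCP position; "tcp_rot": TCP orientation; "contact_force": force on the tool from outside, world axes, zero at the start; "wrist_torque": the same for the moment, N m; "finger_gap": finger opening in m.
Only numpy, scipy, OpenCV 4.12 (cv2) and the standard library are available. Lean on these libraries where they do the work, as an engineer would, in place of code of your own. Each camera call takes 0.05 s, during which the arm holds its last target. There are 200 camera calls.

### The job

Set out the kit for the next piece: put the ribbed mould, the wax block, the matchbox and the colour bar each onto the board made for it. The mould stands upright on the round mark, the wax block and the matchbox lie flat and squarely on the rectangle of their own size, and the bar rests in the notches of the two saddles, all well centred on their boards. Let go of everything, and leave the frit jar and the roll of tape where they are.

Things in the scene. Friction and masses are not known exactly. Their poses are not given: they have to be found in the camera images.
- mould_mid (a point): loose optic mould, a small ochre cup open at the top, 64 mm across at the widest and 56 mm tall, standing upright. The point is its centre, 28 mm above its foot; z is its upright axis. Best taken near the rim, where it leaves room under the palm.
- wax_mid (a point): loose yellow wax block lying flat, 43 mm (x) by 64 mm (y) by 26 mm tall. The point is its centre, 13 mm above its underside; its y axis runs along the long side.
- matches_mid (a point): loose matchbox lying flat, 36 mm (x) by 53 mm (y) by 15 mm tall. The point is its centre, 7.5 mm above its underside; its y axis runs along the long side.
- rod_mid (a point): loose colour bar, a plain round glass rod 25 mm thick and 100 mm long, lying on its side. The point is its centre, 12.5 mm above the bench; its y axis runs along the rod. It may roll when nudged.
- disc_board_spot (a point): fixed plywood board, 90 x 120 x 10 mm. The point is the centre of its top face, 10 mm above the bench; y runs along its long side, z up. A dark round mark 64 mm across (the mould's foot) is flush in its middle. A thing standing on it has its underside at the point's height.
- large_board_spot (a point): fixed plywood board, 90 x 120 x 10 mm. The point is the centre of its top face, 10 mm above the bench; y runs along its long side, z up. A dark rectangle, 43 mm (x) by 64 mm (y), the wax block's outline, is flush in its middle: the larger of the two rectangles. A thing lying on it has its underside at the point's height.
- small_board_spot (a point): fixed plywood board, 90 x 120 x 10 mm. The point is the centre of its top face, 10 mm above the bench; y runs along its long side, z up. A dark rectangle, 36 mm (x) by 53 mm (y), the matchbox's outline, is flush in its middle: the smaller of the two rectangles. A thing lying on it has its underside at the point's height.
- cradle_board_spot (a point): fixed plywood board, 90 x 120 x 10 mm. The point is the centre of its top face, 10 mm above the bench; y runs along its long side, z up. No mark, but two wooden V-notched saddles, 43 mm wide (x), 12 mm thick, 34 mm either side of the point along y; tops about 17 mm above the board. A rod laid along y in both notches settles with its centre line 18 mm above the point.
- jar_mid (a point): bystander: glass jar of blue frit with a yellow metal lid, 64 mm across, 92 mm tall, standing loose near the left end of the work. The point is its centre, 46 mm up. Not to be disturbed.
- tape_mid (a point): bystander: roll of blue tape, 67 mm across, 19 mm tall, lying loose near the left end of the boards, behind the jar. The point is its centre, 9.5 mm up. Not to be disturbed.
Not all that is in view belongs to the job. Leave any red look-alike of the part that bears mould_mid alone.

How it is judged:
At the end, for the whole second after the job is handed in: Each of the four things rests on its own board: centre within 12 mm of the board's centre seen from above, seated height within 4 mm; mould, wax and matchbox upright within 0.15 rad; wax, matchbox and rod along the board's long side within 0.2 rad, either way round; all at rest (horizontal distance between mould_mid and disc_board_spot below 0.012 m and z of mould_mid in the frame of disc_board_spot between 0.024 and 0.032 m and linear speed of each of mould, wax, matches, rod below 0.02 m/s and angle between each of mould_mid, wax_mid, matches_mid's own z axis and vertical below 0.15 rad and horizontal distance between wax_mid and large_board_spot below 0.012 m and z of wax_mid in the frame of large_board_spot between 0.009 and 0.017 m and angle between the y axis of wax_mid and the y axis of large_board_spot, either way round below 0.2 rad and horizontal distance between matches_mid and small_board_spot below 0.012 m and z of matches_mid in the frame of small_board_spot between 0.0035 and 0.0115 m and angle between the y axis of matches_mid and the y axis of small_board_spot, either way round below 0.2 rad and horizontal distance between rod_mid and cradle_board_spot below 0.012 m and z of rod_mid in the frame of cradle_board_spot between 0.0137 and 0.0217 m and angle between the y axis of rod_mid and the y axis of cradle_board_spot, either way round below 0.2 rad); the robot touches nothing.
It fails at once if the frit jar is shifted more than 30 mm or tipped (distance of jar_mid from where it was at the start of the episode above 0.03 m or angle between jar_mid's own z axis and vertical above 0.4 rad).
It fails at once if the roll of tape is shifted more than 30 mm or tipped (distance of tape_mid from where it was at the start of the episode above 0.03 m or angle between tape_mid's own z axis and vertical above 0.4 rad).
It also fails if it takes over 99 s, if anything falls off the work surface, if the arm or the gripper's body presses on something with over 40 N, if the wrist force passes 120 N, or if a joint passes its speed limit or range.

## Working session

There is one attempt and no reset: what is moved stays moved. The work goes in short steps, Python scripts to look and compute and a tool call to move; the robot and the scene stay as the last step left them, time stands still between calls to the robot, and variables do not carry over. Pictures are saved under pics/ and viewed, about 12 in all and at most 16, crops included, and the job is handed in when it is done.

Besides the shell and the picture viewer there is one more tool, called after "Emit:" as name(argument=value, ...) on one line, values as JSON. play_rows: Moves the arm, as the interface text tells. Its arguments: {"type":"object","properties":{"deltas":{"type":"array"},"newtons":{"type":"number"}},"required":["deltas"]}

```bash
mkdir -p pics; cat > h.py <<'E'
import numpy as np, cv2
from bench import manip, vision, order
def snap(cam,name=None):
    p,d=vision.snapshot(cam); m=vision.camera_model(cam)
    if name: cv2.imwrite('pics/'+name+'.png',p)
    return p,d,m
def cloud(d,m):
    K=np.array(m['intrinsics']);T=np.array(m['world_from_camera'])
    v,u=np.mgrid[:d.shape[0],:d.shape[1]]
    X=np.stack([(u-K[0,2])/K[0,0]*d,-(v-K[1,2])/K[1,1]*d,-d],-1)
    W=X@T[:3,:3].T+T[:3,3]; W[d<=0]=np.nan
    return W
E
python3 - <<'E'
from h import *
print(manip.state())
for c in ['scene','top','wrist']:
    p,d,m=snap(c,c+'0'); print(c,m,(d>0).mean())
    if c=='wrist': continue
    W=cloud(d,m)
    for n in ['mould_mid','wax_mid','matches_mid','rod_mid','disc_board_spot','large_board_spot','small_board_spot','cradle_board_spot','jar_mid','tape_mid']:
        for r in vision.cut_out(n,c)[:3]:
            q=W[r['mask']]; q=q[~np.isnan(q[:,0])]
            print(n,round(r['conf'],2),np.round(r['location']),r['mask'].sum(),np.round(np.median(q,0),3) if len(q) else '',np.round(np.percentile(q,[2,98],axis=0),3).tolist() if len(q) else '')
E
```

```text
{'t': 0.0, 'joint_positions': array([ 1.12911607,  0.38424894,  0.01639825,  1.37119539, -0.00630281,
        1.38822297, -0.04648688]), 'joint_vel': array([-3.87044082e-04, -6.13965534e-05,  1.39990098e-03,  6.20092748e-04,
        8.30218260e-04,  1.02919884e-03, -1.07181148e-03]), 'joint_efforts': array([ 1.01031706e-03, -6.27591848e+01,  8.44902322e-01, -3.71827161e+01,
        1.66080042e-02,  1.41928758e-02, -7.76841290e-06]), 'position': array([ 0.23107832, -0.58052166,  0.40365333]), 'tcp_rot': array([ 8.27597680e-01, -5.61320813e-01, -8.50429113e-04, -5.49463968e-04]), 'contact_force': array([-0.37064432,  0.60551178, -0.59602015]), 'wrist_torque': array([0.00600375, 0.01234569, 0.00856065]), 'finger_gap': 0.08525888800385657}
scene {'intrinsics': array([[422.5856022 ,   0.        , 252.49208536],
       [  0.        , 422.5856022 , 189.4617139 ],
       [  0.        ,   0.        ,   1.        ]]), 'world_from_camera': array([[ 0.8774271 ,  0.20473334, -0.43382709, -0.10466588],
       [-0.47968515,  0.3652479 , -0.79780708, -0.99425672],
       [-0.00488327,  0.90811796,  
[... 2955 characters left out ...]
[[0.492, 0.428, -0.0], [0.55, 0.487, 0.097]]
tape_mid 0.82 [134. 153.] 313 [0.609 0.45  0.018] [[0.578, 0.421, -0.001], [0.642, 0.481, 0.025]]
wrist {'intrinsics': array([[290.9160679 ,   0.        , 253.48642689],
       [  0.        , 290.9160679 , 190.83619902],
       [  0.        ,   0.        ,   1.        ]]), 'world_from_camera': array([[ 3.70472376e-01,  8.84650449e-01,  2.83096807e-01,
         3.04498291e-01],
       [-9.28843448e-01,  3.52931072e-01,  1.12647716e-01,
        -5.51272674e-01],
       [-2.59807350e-04, -3.04685481e-01,  9.52452986e-01,
         3.73562388e-01],
       [ 0.00000000e+00,  0.00000000e+00,  0.00000000e+00,
         1.00000000e+00]])} 0.9957377115885416
```

```bash
python3 - <<'E'
import cv2
a=cv2.imread('pics/top0.png')[90:340,90:410]
cv2.imwrite('pics/t0.png',cv2.resize(a,(768,600),interpolation=cv2.INTER_CUBIC))
E
```

```text
(no output)
```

View pics/t0.png

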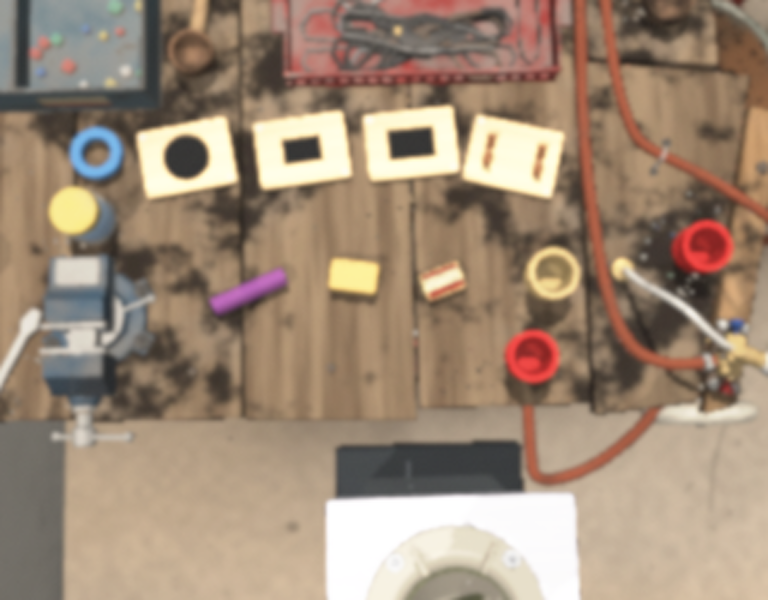

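View pics/scene0.png

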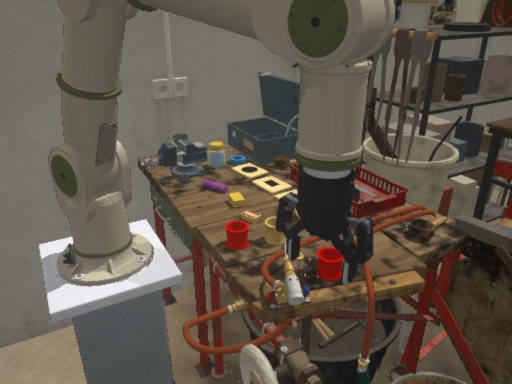

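The top view shows the ochre mould at about (553,272). The red look-alikes are at (532,355) and (703,245). The matchbox, wax and rod lie in a row to the left of the mould, with the boards behind them: disc, small, large, cradle from left to right. Next I'll write a move planner and bring the wrist camera over the work.

```bash
cat >> h.py <<'E'
def pose():
    s=manip.state();x,y,z,w=s['tcp_rot']
    return np.r_[s['position'],np.degrees(np.arctan2(2*(x*y+z*w),1-2*(y*y+z*z)))],s
def plan(wps,cur=None):
    """wps: x,y,z,psi_deg[,claw]; prints per-call deltas (one row) and number of rows needed"""
    cur=pose()[0] if cur is None else np.array(cur,float)
    print('cur',np.round(cur,4))
    for w in wps:
        t=np.array(w[:4],float)
        dpsi=(t[3]-cur[3]+180)%360-180
        n=1
        while 1:
            ok=True;c=cur.copy();out=[]
            for i in range(n):
                d=(t[:3]-cur[:3])/n; p=np.radians(c[3])
                l=np.array([np.cos(p)*d[0]+np.sin(p)*d[1],np.sin(p)*d[0]-np.cos(p)*d[1],-d[2]])/.08
                sp=-dpsi/n/90
                if abs(l).max()>1 or abs(sp)>.47: ok=False
                r=int(np.ceil(max(np.linalg.norm(l)*.08/.045,abs(sp)*90/8.4)))
                out.append((*np.round(l,3).tolist(),round(sp,3),w[4] if len(w)>4 else 1,'rows %d'%r))
                c[3]+=dpsi/n
            if ok: break
            n+=1
        print('->',w); [print('  ',o) for o in out]
        cur=t
E
python3 -c "
from h import *
plan([(.53,-.05,.31,0)])"
```

```text
cur [  0.2312  -0.5807   0.4047 -68.2936]
-> (0.53, -0.05, 0.31, 0)
   (-0.598, -0.74, 0.148, np.float64(-0.095), 1, 'rows 2')
   (-0.481, -0.821, 0.148, np.float64(-0.095), 1, 'rows 2')
   (-0.354, -0.883, 0.148, np.float64(-0.095), 1, 'rows 2')
   (-0.219, -0.926, 0.148, np.float64(-0.095), 1, 'rows 2')
   (-0.079, -0.948, 0.148, np.float64(-0.095), 1, 'rows 2')
   (0.063, -0.95, 0.148, np.float64(-0.095), 1, 'rows 2')
   (0.203, -0.93, 0.148, np.float64(-0.095), 1, 'rows 2')
   (0.339, -0.889, 0.148, np.float64(-0.095), 1, 'rows 2')
```

Emit:
play_rows(deltas=[-0.6,-0.74,0.15,-0.095,1,-0.6,-0.74,0.15,-0.095,1,-0.6,-0.74,0.15,-0.095,1])

```text
t: 1.45
position: [0.2718, -0.5107, 0.3924]
tcp_rot: [0.869, -0.495, 0.0, -0.001]
contact_force: [0.4, -0.4, 0.3]
finger_gap: 0.0855
```

Emit:
play_rows(deltas=[-0.48,-0.82,0.15,-0.095,1,-0.48,-0.82,0.15,-0.095,1,-0.48,-0.82,0.15,-0.095,1])

```text
t: 1.75
position: [0.3084, -0.4448, 0.3805]
tcp_rot: [0.903, -0.429, 0.0, -0.001]
contact_force: [0.1, 0.6, -0.0]
finger_gap: 0.085
```

Emit:
play_rows(deltas=[-0.35,-0.88,0.15,-0.095,1,-0.35,-0.88,0.15,-0.095,1,-0.35,-0.88,0.15,-0.095,1])

```text
t: 2.05
position: [0.3451, -0.3794, 0.3686]
tcp_rot: [0.932, -0.361, 0.0, -0.001]
contact_force: [0.9, -0.8, 0.9]
finger_gap: 0.0855
```

Emit:
play_rows(deltas=[-0.22,-0.93,0.15,-0.095,1,-0.22,-0.93,0.15,-0.095,1,-0.22,-0.93,0.15,-0.095,1])

```text
t: 2.35
position: [0.3822, -0.3131, 0.3566]
tcp_rot: [0.957, -0.291, 0.0, -0.001]
contact_force: [-1.0, -1.3, 0.8]
finger_gap: 0.0853
```

Emit:
play_rows(deltas=[-0.08,-0.95,0.15,-0.095,1,-0.08,-0.95,0.15,-0.095,1,-0.08,-0.95,0.15,-0.095,1])

```text
t: 2.65
position: [0.4192, -0.247, 0.3447]
tcp_rot: [0.976, -0.219, 0.0, -0.001]
contact_force: [0.2, -0.2, -0.3]
finger_gap: 0.0852
```

Emit:
play_rows(deltas=[0.06,-0.95,0.15,-0.095,1,0.06,-0.95,0.15,-0.095,1,0.06,-0.95,0.15,-0.095,1])

```text
t: 2.95
position: [0.4562, -0.1808, 0.3327]
tcp_rot: [0.989, -0.146, 0.0, -0.001]
contact_force: [0.4, 0.2, 0.2]
finger_gap: 0.0852
```

Emit:
play_rows(deltas=[0.2,-0.93,0.15,-0.095,1,0.2,-0.93,0.15,-0.095,1,0.2,-0.93,0.15,-0.095,1])

```text
t: 3.25
position: [0.4931, -0.1146, 0.3206]
tcp_rot: [0.997, -0.073, 0.0, -0.001]
contact_force: [-0.8, -0.8, 0.4]
finger_gap: 0.0855
```

Emit:
play_rows(deltas=[0.34,-0.89,0.15,-0.095,1,0.34,-0.89,0.15,-0.095,1,0.34,-0.89,0.15,-0.095,1,0.34,-0.89,0.15,-0.095,1])

```text
t: 3.65
position: [0.5295, -0.0519, 0.3086]
tcp_rot: [1.0, -0.001, -0.0, 0.0]
contact_force: [-0.7, -0.7, 0.1]
finger_gap: 0.0853
```

```bash
python3 - <<'E'
from h import *
p,d,m=snap('wrist','w1'); np.savez('w1.npz',p=p,d=d,T=m['world_from_camera'],K=m['intrinsics'])
plan([(.53,.22,.31,0)])
W=cloud(d,m)
print(m['world_from_camera'][:3,3])
for n in ['mould_mid','wax_mid','matches_mid','large_board_spot','cradle_board_spot']:
    for r in vision.cut_out(n,'wrist')[:2]:
        q=W[r['mask']]; q=q[~np.isnan(q[:,0])]
        print(n,round(r['conf'],2),np.round(r['location']),r['mask'].sum(),np.round(np.median(q,0),3),np.round(np.percentile(q,[2,98],axis=0),3).tolist())
E
```

```text
cur [ 0.5292 -0.0524  0.3087 -0.1306]
-> (0.53, 0.22, 0.31, 0)
   (0.001, -0.851, -0.004, np.float64(-0.0), 1, 'rows 2')
   (0.001, -0.851, -0.004, np.float64(-0.0), 1, 'rows 2')
   (0.001, -0.851, -0.004, np.float64(-0.0), 1, 'rows 2')
   (0.002, -0.851, -0.004, np.float64(-0.0), 1, 'rows 2')
[0.53002299 0.02625228 0.27749983]
mould_mid 0.97 [ 39. 247.] 5583 [ 0.334 -0.105  0.038] [[0.305, -0.134, 0.003], [0.358, -0.077, 0.056]]
mould_mid 0.6 [170. 262.] 1914 [ 0.45  -0.123  0.034] [[0.405, -0.163, 0.004], [0.462, -0.108, 0.057]]
wax_mid 0.88 [134.  10.] 1145 [0.44  0.09  0.024] [[0.417, 0.085, 0.005], [0.455, 0.097, 0.027]]
wax_mid 0.74 [141. 118.] 2761 [0.431 0.004 0.015] [[0.408, -0.023, 0.001], [0.453, 0.029, 0.016]]
matches_mid 0.66 [140. 120.] 2706 [0.431 0.005 0.015] [[0.408, -0.022, 0.003], [0.452, 0.029, 0.016]]
matches_mid 0.23 [352.  77.] 15111 [0.613 0.043 0.01 ] [[0.57, -0.019, 0.008], [0.656, 0.095, 0.011]]
large_board_spot 0.95 [353.  77.] 15279 [0.613 0.044 0.01 ] [[0.57, -0.019, 0.008], [0.657, 0.095, 0.011]]
cradle_board_spot 0.84 [315. 219.] 9498 [ 0.591 -0.089  0.01 ] [[0.545, -0.155, 0.006], [0.642, -0.037, 0.025]]
```

View pics/w1.png

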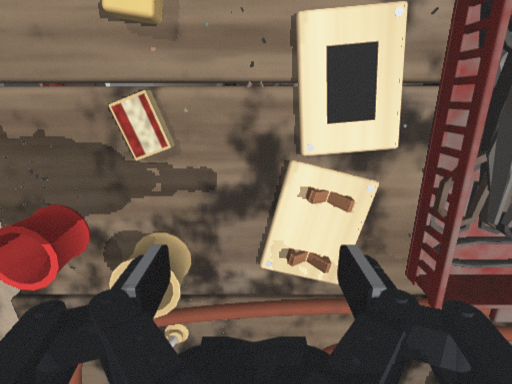

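The wrist view shows the matchbox at (140,120) and the ochre mould at (150,275), partly behind a finger. The large board is at (353,77), the cradle board at (315,219), and the red tray is to the right. Next I'll take the left-hand view.

Emit:
play_rows(deltas=[0,-0.85,0,0,1,0,-0.85,0,0,1,0,-0.85,0,0,1])

```text
t: 4.25
position: [0.5288, 0.0219, 0.3092]
tcp_rot: [1.0, 0.003, 0.0, -0.001]
contact_force: [1.1, 0.7, 1.0]
finger_gap: 0.0855
```

Emit:
play_rows(deltas=[0,-0.85,0,0,1,0,-0.85,0,0,1,0,-0.85,0,0,1])

```text
t: 4.55
position: [0.5287, 0.089, 0.3091]
tcp_rot: [1.0, 0.003, 0.0, -0.001]
contact_force: [-0.1, -0.0, 0.2]
finger_gap: 0.0854
```

Emit:
play_rows(deltas=[0,-0.85,0,0,1,0,-0.85,0,0,1,0,-0.85,0,0,1,0,-0.85,0,0,1])

```text
t: 4.95
position: [0.5294, 0.1528, 0.3085]
tcp_rot: [1.0, 0.0, -0.0, 0.001]
contact_force: [0.4, 0.1, 0.9]
finger_gap: 0.085
```

```bash
cat >> h.py <<'E'
def rect(W,mask,zlo,zhi):
    m=mask&(W[...,2]>zlo)&(W[...,2]<zhi)
    q=W[m]; c,s,a=cv2.minAreaRect((q[:,:2]*1000).astype(np.float32))
    if s[0]>s[1]: s=s[::-1]; a+=90   # a: angle deg of short side from x
    a=(a+90)%180-90
    return np.round(c,1),np.round(s,1),round(a,1),len(q)
E
python3 - <<'E'
from h import *
p,d,m=snap('wrist','w2'); np.savez('w2.npz',p=p,d=d,T=m['world_from_camera'],K=m['intrinsics'])
for f in ('w1','w2'):
    z=np.load(f+'.npz');W=cloud(z['d'],dict(intrinsics=z['K'],world_from_camera=z['T']));np.save(f+'W.npy',W)
    q=W.reshape(-1,3); q=q[(q[:,2]>.02)&(q[:,0]>.64)&(q[:,2]<.15)]
    print(f,'tall things x min', [(y,round(np.nanmin(q[abs(q[:,1]-y)<.02][:,0]),3),round(np.nanmax(q[abs(q[:,1]-y)<.02][:,2]),3)) for y in (-.1,-.05,0,.05,.1,.15,.2,.25,.3,.35) if (abs(q[:,1]-y)<.02).any()])
W=np.load('w2W.npy')
print(pose()[0])
for n in ['wax_mid','rod_mid','disc_board_spot','small_board_spot','large_board_spot','jar_mid','tape_mid','matches_mid']:
    for r in vision.cut_out(n,'wrist')[:2]:
        q=W[r['mask']]; q=q[~np.isnan(q[:,0])]; mz=np.percentile(q[:,2],90)
        print(n,round(r['conf'],2),np.round(r['location']),r['mask'].sum(),np.round(np.median(q,0),3),np.round(np.percentile(q,[2,98],axis=0),3).tolist(),rect(W,r['mask'],mz-.004,mz+.003))
E
```

```text
w1 tall things x min [(-0.1, np.float64(0.693), np.float64(0.06)), (-0.05, np.float64(0.688), np.float64(0.065)), (0, np.float64(0.693), np.float64(0.063)), (0.05, np.float64(0.693), np.float64(0.06)), (0.1, np.float64(0.693), np.float64(0.061))]
w2 tall things x min [(-0.05, np.float64(0.688), np.float64(0.059)), (0, np.float64(0.693), np.float64(0.069)), (0.05, np.float64(0.693), np.float64(0.071)), (0.1, np.float64(0.693), np.float64(0.074)), (0.15, np.float64(0.693), np.float64(0.06)), (0.2, np.float64(0.693), np.float64(0.06)), (0.3, np.float64(0.722), np.float64(0.026))]
[ 0.52951309  0.15222198  0.30851534 -0.04863414]
wax_mid 0.86 [157. 217.] 2869 [0.442 0.125 0.025] [[0.419, 0.091, 0.005], [0.461, 0.15, 0.027]] (array([438.3, 118.3]), array([39.8, 61.9]), -8.2, 2323)
rod_mid 0.93 [122.  59.] 4144 [0.424 0.259 0.022] [[0.4, 0.211, 0.01], [0.449, 0.3, 0.025]] (array([423.8, 254.1]), array([19.4, 99.7]), 22.8, 2836)
disc_board_spot 0.85 [344.  20.] 4541 [0.604 0.291 0.01 ] [[0.566, 0.273, 0.006], [0.651, 0.305, 0.011]] (array([609.6, 287.6]), array([35.4, 93.4]), 89.9, 4430)
disc_board_spot 0.22 [167. 314.] 1065 [0.439 0.002 0.014] [[0.423, -0.02, 0.001], [0.454, 0.032, 0.016]] (array([432.9,   3.8]), array([29.9, 53.3]), 19.6, 812)
small_board_spot 0.96 [338. 144.] 12240 [0.608 0.189 0.01 ] [[0.564, 0.127, 0.008], [0.652, 0.241, 0.011]] (array([609.2, 183.1]), array([ 89.9, 119. ]), 7.1, 12146)
large_board_spot 0.85 [322. 279.] 5883 [0.601 0.047 0.01 ] [[0.569, -0.019, 0.003], [0.65, 0.099, 0.011]] (array([614.4,  37.7]), array([ 89.6, 120.8]), 4.6, 5548)
matches_mid 0.96 [170. 314.] 1042 [0.439 0.002 0.014] [[0.423, -0.02, 0.002], [0.454, 0.032, 0.016]] (array([433.1,   4. ]), array([29.3, 53.3]), 19.3, 816)
```

View pics/w2.png

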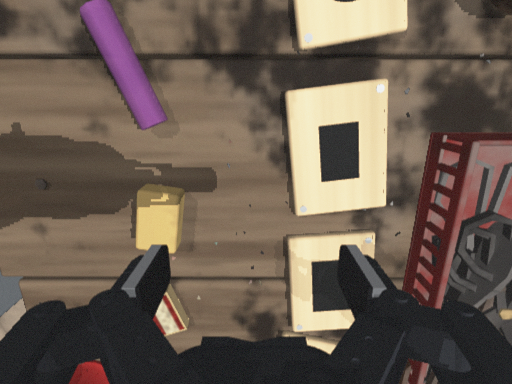

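The second view shows the rod at (122,60), wax at (160,217), small board at (338,145) and large board at (330,280). I'll refine the rest from view 1 and plan the wax.

```bash
python3 - <<'E'
from h import *
from scipy.optimize import least_squares
W=np.load('w1W.npy');W2=np.load('w2W.npy')
def box(c0,z0,z1,W,r):
    m=(np.hypot(W[...,0]-c0[0],W[...,1]-c0[1])<r)
    return rect(W,m,z0,z1)
print('matches',box((.431,.004),.011,.02,W,.04))
m=(abs(W[...,0]-.613)<.065)&(abs(W[...,1]-.038)<.065); print('large',rect(W,m,.006,.016))
# cradle: board cloud + saddles
m=(abs(W[...,0]-.591)<.07)&(abs(W[...,1]+.092)<.085)&(W[...,1]<-.026); print('cradle',rect(W,m,.007,.013))
print('saddles',rect(W,m,.016,.03))
p=np.load('w1.npz')['p'].astype(int)
red=(p[...,2]>150)&(p[...,1]<60)
m=(np.hypot(W[...,0]-.433,W[...,1]+.138)<.05)&~red
q=W[m&(W[...,2]>.05)&(W[...,2]<.062)]
f=least_squares(lambda a:np.clip(np.hypot(q[:,0]-a[0],q[:,1]-a[1])-a[2],-.004,.02),[.433,-.138,.031]); print('mould',f.x,len(q),np.median(q[:,2]))
q=W[m&(W[...,2]>.005)]; print(np.percentile(q,[1,99],axis=0).round(4))
# dark marks
for n,f,c in(('large','w1',(.613,.038)),('small','w2',(.609,.183))):
    z=np.load(f+'.npz')['p'].max(2);V=np.load(f+'W.npy')
    k=(z<60)&(np.hypot(V[...,0]-c[0],V[...,1]-c[1])<.043);print(n,'mark',rect(V,k,.005,.015))
plan([(.438,.118,.26,-8.2),(.438,.118,.175,-8.2)])
plan([(.438,.118,.25,-8.2,-1),(.614,.038,.25,4.6,-1),(.614,.038,.187,4.6,-1)],(.438,.118,.175,-8.2))
E
```

```text
matches (array([429.4,   2.3]), array([36.8, 53. ]), 20.1, 2529)
large (array([614.3,  37.5]), array([ 90.1, 120.1]), 4.7, 15148)
cradle (array([593.6, -97.9]), array([ 89.8, 119.8]), -13.9, 8120)
saddles (array([593.6, -98. ]), array([43.2, 80.5]), -13.9, 862)
mould [ 0.43208102 -0.13620594  0.02845717] 630 0.05537768026998388
[[ 0.4031 -0.1653  0.0052]
 [ 0.4622 -0.1081  0.0566]]
large mark (array([614.7,  37.2]), array([41.4, 61.8]), 4.8, 3595)
small mark (array([609.3, 182.2]), array([34.6, 50.9]), 6.4, 1984)
cur [0.529  0.1541 0.3088 0.0676]
-> (0.438, 0.118, 0.26, -8.2)
   (-0.569, 0.225, 0.305, np.float64(0.046), 1, 'rows 2')
   (-0.551, 0.266, 0.305, np.float64(0.046), 1, 'rows 2')
-> (0.438, 0.118, 0.175, -8.2)
   (0.0, -0.0, 0.531, np.float64(-0.0), 1, 'rows 1')
   (0.0, -0.0, 0.531, np.float64(-0.0), 1, 'rows 1')
cur [ 0.438  0.118  0.175 -8.2  ]
-> (0.438, 0.118, 0.25, -8.2, -1)
   (0.0, -0.0, -0.938, np.float64(-0.0), -1, 'rows 2')
-> (0.614, 0.038, 0.25, 4.6, -1)
   (0.773, 0.225, -0.0, np.float64(-0.047), -1, 'rows 2')
   (0.754, 0.282, -0.0, np.float64(-0.047), -1, 'rows 2')
   (0.731, 0.338, -0.0, np.float64(-0.047), -1, 'rows 2')
-> (0.614, 0.038, 0.187, 4.6, -1)
   (0.0, 0.0, 0.788, np.float64(-0.0), -1, 'rows 2')
```

Emit:
play_rows(deltas=[-0.57,0.23,0.3,0.046,1,-0.57,0.23,0.3,0.046,1,-0.57,0.23,0.3,0.046,1])

```text
t: 5.7
position: [0.4819, 0.1353, 0.2837]
tcp_rot: [0.999, -0.035, -0.001, 0.001]
contact_force: [0.6, -1.3, 0.1]
finger_gap: 0.0855
```

Emit:
play_rows(deltas=[-0.55,0.27,0.3,0.046,1,-0.55,0.27,0.3,0.046,1,-0.55,0.27,0.3,0.046,1,-0.55,0.27,0.3,0.046,1,-0.55,0.27,0.3,0.046,1])

```text
t: 6.2
position: [0.4398, 0.1184, 0.2622]
tcp_rot: [0.997, -0.071, 0.002, -0.001]
contact_force: [1.3, 1.1, 0.3]
finger_gap: 0.0853
```

```bash
python3 - <<'E'
from h import *
plan([(.438,.118,.175,-8.2)])
E
```

```text
cur [ 0.4398  0.1184  0.2622 -8.1478]
-> (0.438, 0.118, 0.175, -8.2)
   (-0.011, 0.004, 0.545, np.float64(0.0), 1, 'rows 1')
   (-0.011, 0.004, 0.545, np.float64(0.0), 1, 'rows 1')
```

Emit:
play_rows(deltas=[-0.01,0,0.4,0,1,-0.01,0,0.55,0,1,-0.01,0,0.55,0,1])

```text
t: 6.5
position: [0.437, 0.1178, 0.2155]
tcp_rot: [0.997, -0.071, -0.002, 0.0]
contact_force: [0.2, -0.2, 0.1]
finger_gap: 0.0854
```

Emit:
play_rows(deltas=[-0.01,0,0.4,0,1,-0.01,0,0.54,0,1,-0.01,0,0.54,0,1,-0.01,0,0.54,0,-1,-0.01,0,0.54,0,-1], newtons=40)

```text
t: 7.0
position: [0.437, 0.1182, 0.1747]
tcp_rot: [0.997, -0.071, 0.001, -0.0]
contact_force: [0.0, 0.0, -0.5]
finger_gap: 0.0592
```

Emit:
play_rows(deltas=[0,0,0,0,-1,0,0,0,0,-1,0,0,0,0,-1,0,0,0,0,-1,0,0,0,0,-1])

```text
t: 7.5
position: [0.4369, 0.118, 0.1746]
tcp_rot: [0.997, -0.071, 0.001, -0.0]
contact_force: [-1.2, -0.2, 7.6]
finger_gap: 0.0394
```

Emit:
play_rows(deltas=[0,0,-0.5,0,-1,0,0,-0.94,0,-1,0,0,-0.94,0,-1,0,0,-0.94,0,-1])

```text
t: 7.9
position: [0.4366, 0.1178, 0.2495]
tcp_rot: [0.997, -0.071, 0.001, -0.0]
contact_force: [0.9, 0.1, -1.6]
finger_gap: 0.0394
```

```bash
python3 - <<'E'
from h import *
plan([(.614,.0377,.25,4.7,-1),(.614,.0377,.187,4.7,-1)])
E
```

```text
cur [ 0.4366  0.1178  0.2495 -8.1953]
-> (0.614, 0.0377, 0.25, 4.7, -1)
   (0.779, 0.225, -0.002, np.float64(-0.048), -1, 'rows 2')
   (0.76, 0.283, -0.002, np.float64(-0.048), -1, 'rows 2')
   (0.737, 0.339, -0.002, np.float64(-0.048), -1, 'rows 2')
-> (0.614, 0.0377, 0.187, 4.7, -1)
   (0.0, 0.0, 0.788, np.float64(-0.0), -1, 'rows 2')
```

Emit:
play_rows(deltas=[0.78,0.23,0,-0.048,-1,0.78,0.23,0,-0.048,-1,0.78,0.23,0,-0.048,-1])

```text
t: 8.2
position: [0.4967, 0.0889, 0.2472]
tcp_rot: [0.999, -0.035, -0.001, 0.0]
contact_force: [0.1, -0.0, -0.4]
finger_gap: 0.0394
```

Emit:
play_rows(deltas=[0.76,0.28,0,-0.048,-1,0.76,0.28,0,-0.048,-1,0.76,0.28,0,-0.048,-1])

```text
t: 8.5
position: [0.5553, 0.0631, 0.2471]
tcp_rot: [1.0, 0.003, -0.001, -0.0]
contact_force: [-0.1, -0.4, -1.0]
finger_gap: 0.0392
```

Emit:
play_rows(deltas=[0.74,0.34,0,-0.048,-1,0.74,0.34,0,-0.048,-1,0.74,0.34,0,-0.048,-1,0.74,0.34,0,-0.048,-1,0.74,0.34,0,-0.048,-1])

```text
t: 9.0
position: [0.6128, 0.0392, 0.2484]
tcp_rot: [0.999, 0.043, -0.001, -0.0]
contact_force: [0.5, -0.1, 0.1]
finger_gap: 0.0392
```

```bash
python3 - <<'E'
from h import *
snap('wrist','w3')
plan([(.6142,.0375,.1855,4.7,-1)])
E
```

```text
cur [0.6129 0.039  0.2486 4.894 ]
-> (0.6142, 0.0375, 0.1855, 4.7, -1)
   (0.014, 0.02, 0.789, np.float64(0.002), -1, 'rows 2')
```

View pics/w3.png

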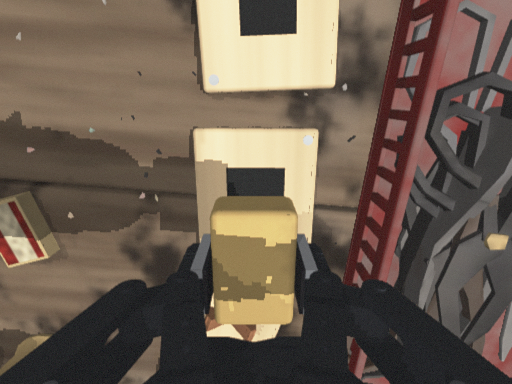

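The wax is held square over its rectangle, so I'll lower and release it.

Emit:
play_rows(deltas=[0.015,0.02,0.4,0,-1,0.015,0.02,0.7,0,-1,0.015,0.02,0.78,0,-1,0.015,0.02,0.79,0,-1,0.015,0.02,0.79,0,-1])

```text
t: 9.55
position: [0.6153, 0.0368, 0.1863]
tcp_rot: [0.999, 0.042, 0.0, -0.0]
contact_force: [0.4, -0.2, 0.1]
finger_gap: 0.0393
```

Emit:
play_rows(deltas=[0,0,0,0,0.3,0,0,0,0,0.6,0,0,0,0,0.6,0,0,0,0,0.6])

```text
t: 9.95
position: [0.6155, 0.0362, 0.1858]
tcp_rot: [0.999, 0.042, 0.0, -0.0]
contact_force: [0.2, 0.4, 0.3]
finger_gap: 0.068
```

Emit:
play_rows(deltas=[0,0,-0.4,0,0.6,0,0,-1,0,0.6,0,0,-1,0,0.6,0,0,-1,0,1])

```text
t: 10.35
position: [0.6159, 0.0362, 0.2672]
tcp_rot: [0.999, 0.042, 0.002, 0.0]
contact_force: [-0.8, 1.2, -0.3]
finger_gap: 0.0805
```

```bash
python3 - <<'E'
from h import *
p,d,m=snap('wrist','w4');W=cloud(d,m)
for r in vision.cut_out('wax_mid','wrist')[:1]: print(r['conf'],rect(W,r['mask'],.03,.04))
plan([(.431,.003,.255,20),(.431,.003,.173,20)])
E
```

```text
0.77 (array([614.7,  37.7]), array([39.6, 61. ]), 4.7, 3980)
cur [0.6151 0.0359 0.2647 4.7791]
-> (0.431, 0.003, 0.255, 20)
   (-0.776, 0.073, 0.04, np.float64(-0.056), 1, 'rows 2')
   (-0.779, 0.004, 0.04, np.float64(-0.056), 1, 'rows 2')
   (-0.776, -0.065, 0.04, np.float64(-0.056), 1, 'rows 2')
-> (0.431, 0.003, 0.173, 20)
   (0.0, 0.0, 0.513, np.float64(-0.0), 1, 'rows 1')
   (0.0, 0.0, 0.513, np.float64(-0.0), 1, 'rows 1')
```

Emit:
play_rows(deltas=[-0.78,0.07,0.04,-0.056,1,-0.78,0.07,0.04,-0.056,1,-0.78,0.07,0.04,-0.056,1])

```text
t: 10.75
position: [0.5514, 0.0246, 0.2604]
tcp_rot: [0.996, 0.086, -0.002, 0.0]
contact_force: [0.5, -0.3, 0.8]
finger_gap: 0.0852
```

Emit:
play_rows(deltas=[-0.78,0,0.04,-0.056,1,-0.78,0,0.04,-0.056,1,-0.78,0,0.04,-0.056,1])

```text
t: 11.05
position: [0.4912, 0.0142, 0.2583]
tcp_rot: [0.992, 0.129, -0.001, 0.0]
contact_force: [0.8, 0.3, 0.5]
finger_gap: 0.0852
```

Emit:
play_rows(deltas=[-0.78,-0.065,0.04,-0.056,1,-0.78,-0.065,0.04,-0.056,1,-0.78,-0.065,0.04,-0.056,1,-0.78,-0.065,0.04,-0.056,1,-0.78,-0.065,0.04,-0.056,1])

```text
t: 11.55
position: [0.4323, 0.004, 0.2567]
tcp_rot: [0.985, 0.173, 0.001, -0.0]
contact_force: [-0.5, -0.6, 0.9]
finger_gap: 0.0853
```

```bash
python3 - <<'E'
from h import *
plan([(.430,.0025,.175,20.1)])
E
```

```text
cur [4.32300e-01 4.00000e-03 2.56700e-01 1.98944e+01]
-> (0.43, 0.0025, 0.175, 20.1)
   (-0.017, 0.004, 0.51, np.float64(-0.001), 1, 'rows 1')
   (-0.017, 0.004, 0.51, np.float64(-0.001), 1, 'rows 1')
```

Emit:
play_rows(deltas=[-0.02,0,0.4,0,1,-0.02,0,0.51,0,1,-0.02,0,0.51,0,1])

```text
t: 11.85
position: [0.429, 0.0034, 0.2141]
tcp_rot: [0.985, 0.173, -0.001, -0.001]
contact_force: [-1.2, -0.1, -0.2]
finger_gap: 0.0856
```

Emit:
play_rows(deltas=[-0.015,0,0.4,0,1,-0.015,0,0.51,0,1,-0.015,0,0.51,0,1,-0.015,0,0.51,0,0,-0.015,0,0.51,0,-1], newtons=30)

```text
t: 12.35
position: [0.4286, 0.0029, 0.1755]
tcp_rot: [0.985, 0.173, 0.001, 0.0]
contact_force: [-0.5, 0.3, -0.0]
finger_gap: 0.0591
```

Emit:
play_rows(deltas=[0,0,0,0,-1,0,0,0,0,-1,0,0,0,0,-1,0,0,0,0,-1,0,0,0,0,-1])

```text
t: 12.85
position: [0.4284, 0.0028, 0.1752]
tcp_rot: [0.985, 0.173, 0.001, 0.0]
contact_force: [-0.6, 0.2, 5.8]
finger_gap: 0.0352
```

Emit:
play_rows(deltas=[0,0,-0.5,0,-1,0,0,-0.94,0,-1,0,0,-0.94,0,-1,0,0,-0.94,0,-1])

```text
t: 13.25
position: [0.4283, 0.0026, 0.2505]
tcp_rot: [0.985, 0.173, 0.001, 0.001]
contact_force: [-0.2, 0.0, -1.6]
finger_gap: 0.0355
```

```bash
python3 - <<'E'
from h import *
plan([(.6093,.1828,.25,6.8,-1)])
E
```

```text
cur [4.28300e-01 2.60000e-03 2.50500e-01 1.98801e+01]
-> (0.6093, 0.1828, 0.25, 6.8, -1)
   (0.965, -0.449, 0.002, np.float64(0.048), -1, 'rows 2')
   (0.928, -0.521, 0.002, np.float64(0.048), -1, 'rows 2')
   (0.885, -0.59, 0.002, np.float64(0.048), -1, 'rows 2')
```

Emit:
play_rows(deltas=[0.965,-0.45,0,0.048,-1,0.965,-0.45,0,0.048,-1,0.965,-0.45,0,0.048,-1])

```text
t: 13.55
position: [0.4899, 0.0665, 0.2488]
tcp_rot: [0.99, 0.138, 0.0, -0.002]
contact_force: [0.2, 0.5, -0.0]
finger_gap: 0.0352
```

Emit:
play_rows(deltas=[0.93,-0.52,0,0.048,-1,0.93,-0.52,0,0.048,-1,0.93,-0.52,0,0.048,-1])

```text
t: 13.85
position: [0.5498, 0.1265, 0.2482]
tcp_rot: [0.995, 0.1, -0.0, -0.002]
contact_force: [-0.4, 0.4, -0.6]
finger_gap: 0.0355
```

Emit:
play_rows(deltas=[0.885,-0.59,0,0.048,-1,0.885,-0.59,0,0.048,-1,0.885,-0.59,0,0.048,-1,0.885,-0.59,0,0.048,-1,0.885,-0.59,0,0.048,-1])

```text
t: 14.35
position: [0.6083, 0.1818, 0.2485]
tcp_rot: [0.998, 0.06, -0.001, 0.001]
contact_force: [0.9, -0.1, -0.8]
finger_gap: 0.0352
```

```bash
python3 - <<'E'
from h import *
p,d,m=snap('wrist','w5');W=cloud(d,m); r=vision.cut_out('matches_mid','wrist')
ps=pose()[0]
for k in r[:2]:
    q=W[k['mask']]; print(k['conf'],k['location'],np.round(np.nanpercentile(q,[2,50,98],axis=0),3).tolist(),rect(W,k['mask'],.05,.12) if np.nanmax(q[:,2])>.06 else '')
plan([(.6093,.1828,.187,6.8,-1)])
E
```

```text
0.85 [253.8, 248.1] [[0.591, 0.157, 0.076], [0.608, 0.187, 0.088], [0.626, 0.209, 0.089]] (array([608.9, 181.6]), array([36.2, 53.7]), 6.8, 7134)
0.61 [254.6, 168.4] [[0.563, 0.161, 0.008], [0.606, 0.212, 0.01], [0.652, 0.243, 0.011]] (array([624.7, 201.7]), array([0., 0.]), 0.0, 1)
cur [0.6086 0.1816 0.2493 6.874 ]
-> (0.6093, 0.1828, 0.187, 6.8, -1)
   (0.011, -0.013, 0.778, np.float64(0.001), -1, 'rows 2')
```

Emit:
play_rows(deltas=[0,-0.01,0.4,0,-1,0,-0.01,0.7,0,-1,0,-0.01,0.77,0,-1,0,-0.01,0.78,0,-1,0,-0.01,0.78,0,-1])

```text
t: 14.95
position: [0.6092, 0.1836, 0.1882]
tcp_rot: [0.998, 0.06, 0.001, -0.0]
contact_force: [-0.3, 0.3, 0.9]
finger_gap: 0.0349
```

Emit:
play_rows(deltas=[0,0,0,0,0.2,0,0,0,0,0.5,0,0,0,0,0.5,0,0,0,0,0.5])

```text
t: 15.35
position: [0.609, 0.1839, 0.1875]
tcp_rot: [0.998, 0.061, 0.0, -0.0]
contact_force: [0.1, 0.3, -0.7]
finger_gap: 0.0641
```

Emit:
play_rows(deltas=[0,0,-0.4,0,0.5,0,0,-1,0,0.5,0,0,-1,0,0.5,0,0,-1,0,1])

```text
t: 15.75
position: [0.6093, 0.1842, 0.2689]
tcp_rot: [0.998, 0.061, 0.002, -0.0]
contact_force: [-0.0, -0.5, -1.6]
finger_gap: 0.0761
```

```bash
python3 - <<'E'
from h import *
p,d,m=snap('wrist','w6');W=cloud(d,m)
for r in vision.cut_out('matches_mid','wrist')[:1]: print(r['conf'],rect(W,r['mask'],.02,.03))
plan([(.424,.254,.26,22.8)])
E
```

```text
0.87 (array([609.4, 183.6]), array([36.2, 53.3]), 6.1, 2943)
cur [0.6086 0.1836 0.2663 6.944 ]
-> (0.424, 0.254, 0.26, 22.8)
   (-0.728, -0.384, 0.026, np.float64(-0.059), 1, 'rows 2')
   (-0.689, -0.45, 0.026, np.float64(-0.059), 1, 'rows 2')
   (-0.645, -0.511, 0.026, np.float64(-0.059), 1, 'rows 2')
```

Matchbox is good. Next is the rod.

Emit:
play_rows(deltas=[-0.73,-0.38,0.03,-0.059,1,-0.73,-0.38,0.03,-0.059,1,-0.73,-0.38,0.03,-0.059,1])

```text
t: 16.15
position: [0.5443, 0.2086, 0.2633]
tcp_rot: [0.994, 0.109, -0.002, 0.0]
contact_force: [0.0, 0.4, 0.4]
finger_gap: 0.0853
```

Emit:
play_rows(deltas=[-0.69,-0.45,0.03,-0.059,1,-0.69,-0.45,0.03,-0.059,1,-0.69,-0.45,0.03,-0.059,1])

```text
t: 16.45
position: [0.4837, 0.2316, 0.2617]
tcp_rot: [0.988, 0.154, -0.001, 0.0]
contact_force: [0.1, 0.9, -0.2]
finger_gap: 0.0852
```

Emit:
play_rows(deltas=[-0.64,-0.51,0.03,-0.059,1,-0.64,-0.51,0.03,-0.059,1,-0.64,-0.51,0.03,-0.059,1,-0.64,-0.51,0.03,-0.059,1,-0.64,-0.51,0.03,-0.059,1])

```text
t: 16.95
position: [0.4261, 0.253, 0.2599]
tcp_rot: [0.98, 0.197, 0.0, -0.0]
contact_force: [0.8, 0.3, 0.3]
finger_gap: 0.0856
```

```bash
python3 - <<'E'
from h import *
p,d,m=snap('wrist','w7');W=cloud(d,m)
for r in vision.cut_out('rod_mid','wrist')[:1]: print(r['conf'],rect(W,r['mask'],.015,.03))
v=(W[...,2]>.03)&(abs(W[...,0]-.42)<.12)&(W[...,1]>.28); print('vise y min near',np.round(W[v][np.argsort(W[v][:,1])[:3]],3) if v.any() else None)
plan([(.4238,.2541,.1745,22.8)])
E
```

```text
0.81 (array([422.4, 254.7]), array([23.8, 99.9]), 22.8, 3824)
vise y min near [[0.446 0.28  0.174]
 [0.45  0.28  0.176]
 [0.446 0.28  0.165]]
cur [ 0.4257  0.2532  0.2599 22.7412]
-> (0.4238, 0.2541, 0.1745, 22.8)
   (-0.009, -0.01, 0.533, np.float64(-0.0), 1, 'rows 1')
   (-0.009, -0.01, 0.533, np.float64(-0.0), 1, 'rows 1')
```

View pics/w7.png

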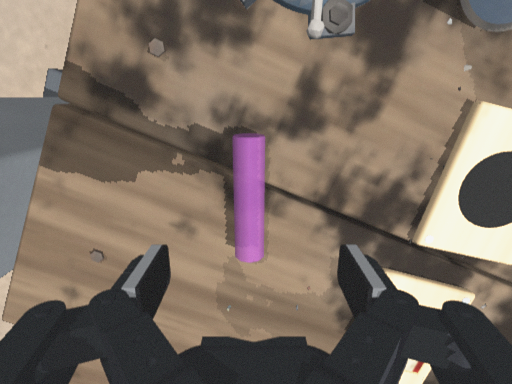

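The rod is centred between the open fingers (column 250), and the vise is well clear. Going down to grip it.

Emit:
play_rows(deltas=[-0.015,-0.01,0.4,0,1,-0.015,-0.01,0.52,0,1,-0.015,-0.01,0.52,0,1])

```text
t: 17.35
position: [0.4229, 0.2535, 0.2169]
tcp_rot: [0.98, 0.198, -0.002, 0.0]
contact_force: [-0.2, 0.3, 1.4]
finger_gap: 0.0854
```

Emit:
play_rows(deltas=[-0.015,-0.01,0.4,0,1,-0.015,-0.01,0.52,0,1,-0.015,-0.01,0.52,0,1,-0.015,-0.01,0.52,0,0,-0.015,-0.01,0.52,0,-0.5], newtons=40)

```text
t: 17.85
position: [0.4223, 0.2548, 0.178]
tcp_rot: [0.98, 0.198, 0.001, -0.0]
contact_force: [1.0, -0.3, 0.5]
finger_gap: 0.0592
```

Emit:
play_rows(deltas=[0,0,0,0,-1,0,0,0,0,-1,0,0,0,0,-1,0,0,0,0,-1,0,0,0,0,-1])

```text
t: 18.35
position: [0.4221, 0.2546, 0.1775]
tcp_rot: [0.98, 0.198, 0.001, -0.0]
contact_force: [-0.9, -0.7, 6.3]
finger_gap: 0.0235
```

Emit:
play_rows(deltas=[0,0,-0.5,0,-1,0,0,-1,0,-1,0,0,-1,0,-1,0,0,-1,0,-1])

```text
t: 18.75
position: [0.4219, 0.2544, 0.2573]
tcp_rot: [0.98, 0.198, 0.001, 0.0]
contact_force: [0.7, 0.0, -2.7]
finger_gap: 0.0235
```

```bash
python3 - <<'E'
from h import *
p,d,m=snap('wrist','w8');W=cloud(d,m)
print(manip.state()['finger_gap'])
for r in vision.cut_out('rod_mid','wrist')[:1]:
    q=W[r['mask']];mz=np.nanpercentile(q[:,2],95);print(r['conf'],mz,rect(W,r['mask'],mz-.01,mz+.003))
plan([(.52,.1,.255,5,-1),(.5936,-.098,.255,-13.9,-1),(.5936,-.098,.195,-13.9,-1)])
E
```

```text
0.023509906556369753
0.75 0.10344758872978946 (array([421.9, 255. ]), array([23.9, 98. ]), 22.9, 8180)
cur [ 0.4213  0.2539  0.2556 22.863 ]
-> (0.52, 0.1, 0.255, 5, -1)
   (0.13, 0.751, 0.002, np.float64(0.066), -1, 'rows 2')
   (0.207, 0.733, 0.002, np.float64(0.066), -1, 'rows 2')
   (0.282, 0.708, 0.002, np.float64(0.066), -1, 'rows 2')
-> (0.5936, -0.098, 0.255, -13.9, -1)
   (0.234, 0.849, -0.0, np.float64(0.07), -1, 'rows 2')
   (0.325, 0.818, -0.0, np.float64(0.07), -1, 'rows 2')
   (0.413, 0.777, -0.0, np.float64(0.07), -1, 'rows 2')
-> (0.5936, -0.098, 0.195, -13.9, -1)
   (0.0, -0.0, 0.75, np.float64(-0.0), -1, 'rows 2')
```

Emit:
play_rows(deltas=[0.13,0.75,0,0.066,-1,0.13,0.75,0,0.066,-1,0.13,0.75,0,0.066,-1])

```text
t: 19.15
position: [0.4556, 0.2002, 0.255]
tcp_rot: [0.989, 0.145, -0.001, 0.001]
contact_force: [-0.5, -0.5, -0.9]
finger_gap: 0.0238
```

Emit:
play_rows(deltas=[0.21,0.73,0,0.066,-1,0.21,0.73,0,0.066,-1,0.21,0.73,0,0.066,-1])

```text
t: 19.45
position: [0.4882, 0.1503, 0.2554]
tcp_rot: [0.996, 0.094, -0.001, 0.0]
contact_force: [-0.1, 0.3, -1.2]
finger_gap: 0.0235
```

Emit:
play_rows(deltas=[0.28,0.71,0,0.066,-1,0.28,0.71,0,0.066,-1,0.28,0.71,0,0.066,-1])

```text
t: 19.75
position: [0.5208, 0.0997, 0.2558]
tcp_rot: [0.999, 0.043, -0.001, 0.0]
contact_force: [0.1, 1.0, -1.3]
finger_gap: 0.0232
```

Emit:
play_rows(deltas=[0.23,0.85,0,0.07,-1,0.23,0.85,0,0.07,-1,0.23,0.85,0,0.07,-1])

```text
t: 20.05
position: [0.545, 0.0328, 0.2559]
tcp_rot: [1.0, -0.012, -0.001, 0.0]
contact_force: [-0.5, 0.2, -0.7]
finger_gap: 0.0235
```

Emit:
play_rows(deltas=[0.33,0.82,0,0.07,-1,0.33,0.82,0,0.07,-1,0.33,0.82,0,0.07,-1])

```text
t: 20.35
position: [0.57, -0.033, 0.256]
tcp_rot: [0.998, -0.067, -0.0, 0.0]
contact_force: [-0.3, -0.5, -1.8]
finger_gap: 0.0229
```

Emit:
play_rows(deltas=[0.41,0.78,0,0.07,-1,0.41,0.78,0,0.07,-1,0.41,0.78,0,0.07,-1,0.41,0.78,0,0.07,-1,0.41,0.78,0,0.07,-1])

```text
t: 20.85
position: [0.5938, -0.0943, 0.2565]
tcp_rot: [0.993, -0.118, -0.0, -0.001]
contact_force: [-0.3, 0.7, -1.6]
finger_gap: 0.0234
```

```bash
python3 - <<'E'
from h import *
p,d,m=snap('wrist','w9');W=cloud(d,m)
for r in vision.cut_out('rod_mid','wrist')[:1]:
    q=W[r['mask']];mz=np.nanpercentile(q[:,2],95);print(r['conf'],mz,rect(W,r['mask'],mz-.01,mz+.003))
plan([(.5936,-.098,.194,-13.9,-1)])
E
```

```text
0.88 0.10388144009380457 (array([594.6, -93.5]), array([23.8, 98.5]), -13.7, 8224)
cur [  0.5939  -0.0952   0.2567 -13.6422]
-> (0.5936, -0.098, 0.194, -13.9, -1)
   (0.004, 0.034, 0.784, np.float64(0.003), -1, 'rows 2')
```

View pics/w9.png

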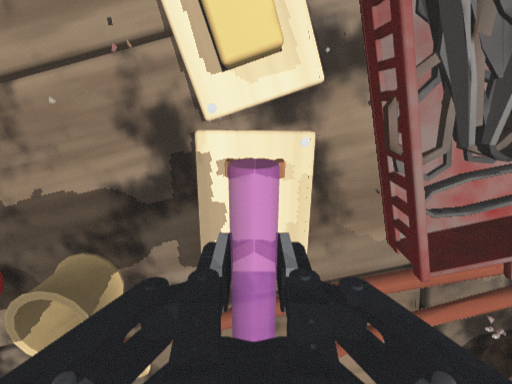

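The rod is aligned with the saddles, with its centre about 4 mm short in −y. I'll correct that while lowering.

Emit:
play_rows(deltas=[0,0.057,0.3,0,-1,0,0.057,0.6,0,-1,0,0.057,0.7,0,-1,0,0.057,0.76,0,-1,0,0.057,0.78,0,-1])

```text
t: 21.45
position: [0.5933, -0.1015, 0.1946]
tcp_rot: [0.993, -0.12, 0.0, -0.0]
contact_force: [0.5, -0.3, -1.6]
finger_gap: 0.0233
```

Emit:
play_rows(deltas=[0,0,0.01,0,-1,0,0,0.01,0,-1])

```text
t: 21.65
position: [0.5934, -0.102, 0.1944]
tcp_rot: [0.993, -0.12, 0.001, -0.0]
contact_force: [-0.0, -0.8, -1.3]
finger_gap: 0.0231
```

Emit:
play_rows(deltas=[0,0,0,0,-0.3,0,0,0,0,0,0,0,0,0,0.1,0,0,0,0,0.1])

```text
t: 22.05
position: [0.5931, -0.1022, 0.1938]
tcp_rot: [0.993, -0.121, 0.0, -0.0]
contact_force: [-0.6, 0.9, 0.3]
finger_gap: 0.0471
```

Emit:
play_rows(deltas=[0,0,-0.3,0,0.1,0,0,-0.8,0,0.1,0,0,-1,0,0.1,0,0,-1,0,0.6])

```text
t: 22.45
position: [0.5941, -0.102, 0.2768]
tcp_rot: [0.993, -0.121, 0.003, 0.0]
contact_force: [0.3, -0.3, -0.5]
finger_gap: 0.0603
```

```bash
python3 - <<'E'
from h import *
p,d,m=snap('wrist','w10');W=cloud(d,m)
for r in vision.cut_out('rod_mid','wrist')[:1]:
    q=W[r['mask']];mz=np.nanpercentile(q[:,2],95);print(r['conf'],mz,rect(W,r['mask'],mz-.01,mz+.003))
plan([(.48,-.136,.29,30)])
E
```

```text
0.57 0.03772566159017426 (array([ 591.4, -101.4]), array([24. , 99.9]), -14.0, 3676)
cur [  0.5929  -0.1022   0.2733 -13.8558]
-> (0.48, -0.136, 0.29, 30)
   (-0.634, 0.374, -0.104, np.float64(-0.244), 1, 'rows 3')
   (-0.728, 0.11, -0.104, np.float64(-0.244), 1, 'rows 3')
```

Emit:
play_rows(deltas=[-0.63,0.37,-0.1,-0.244,1,-0.63,0.37,-0.1,-0.244,1,-0.63,0.37,-0.1,-0.244,1,-0.63,0.37,-0.1,-0.244,1])

```text
t: 22.95
position: [0.5362, -0.1192, 0.2801]
tcp_rot: [0.997, 0.071, -0.001, -0.0]
contact_force: [0.2, 0.3, -0.2]
finger_gap: 0.0852
```

Emit:
play_rows(deltas=[-0.73,0.11,-0.1,-0.244,1,-0.73,0.11,-0.1,-0.244,1,-0.73,0.11,-0.1,-0.244,1,-0.73,0.11,-0.1,-0.244,1,-0.73,0.11,-0.1,-0.244,1])

```text
t: 23.45
position: [0.4806, -0.1356, 0.289]
tcp_rot: [0.966, 0.258, -0.0, -0.0]
contact_force: [-0.6, -0.5, 0.6]
finger_gap: 0.0854
```

```bash
python3 - <<'E'
from h import *
from scipy.optimize import least_squares
p,d,m=snap('wrist','w11');W=cloud(d,m)
pi=p.astype(int);red=(pi[...,2]>130)&(pi[...,1]<50)
k=(np.hypot(W[...,0]-.433,W[...,1]+.138)<.05)&~red
q=W[k&(W[...,2]>.05)&(W[...,2]<.062)]
f=least_squares(lambda a:np.clip(np.hypot(q[:,0]-a[0],q[:,1]-a[1])-a[2],-.004,.02),[.433,-.138,.031]); print('mould',f.x,len(q),np.median(q[:,2]),cv2.minEnclosingCircle((q[:,:2]*1000).astype(np.float32)))
purple=(pi[...,0]>pi[...,1]+50)&(pi[...,2]>pi[...,1]+40)&(np.hypot(W[...,0]-.5936,W[...,1]+.098)<.08)
q=W[purple]; print('rod',np.nanpercentile(q[:,2],[2,50,90,97,99]) if len(q) else '',rect(W,purple,.02,.05) if len(q)>5 else '')
plan([(.4325,-.1365,.27,30),(.4325,-.1365,.2,30)])
E
```

```text
mould [ 0.43224252 -0.13613746  0.02793459] 2542 0.055379240651791214 ((432.0950927734375, -136.90162658691406), 32.021480560302734)
rod [0.03622775 0.03890417 0.03993066 0.04038562 0.04060898] (array([595.4, -91.5]), array([18.8, 78.1]), -14.3, 1429)
cur [ 0.4807 -0.1355  0.2891 29.8913]
-> (0.4325, -0.1365, 0.27, 30)
   (-0.528, -0.289, 0.239, np.float64(-0.001), 1, 'rows 2')
-> (0.4325, -0.1365, 0.2, 30)
   (0.0, 0.0, 0.875, np.float64(-0.0), 1, 'rows 2')
```

View pics/w11.png

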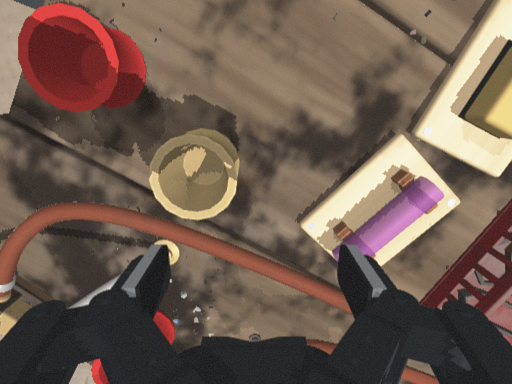

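The rod is seated in both saddles (top at 40.6 mm against 40.5 expected). The mould is at (195,185), and the jaw line clears both the hose and the red cup.

Emit:
play_rows(deltas=[-0.53,-0.29,0.2,0,1,-0.53,-0.29,0.24,0,1,-0.53,-0.29,0.24,0,1,-0.53,-0.29,0.24,0,1])

```text
t: 23.9
position: [0.4332, -0.1369, 0.271]
tcp_rot: [0.966, 0.259, 0.001, 0.0]
contact_force: [0.0, -0.7, -0.1]
finger_gap: 0.0858
```

```bash
python3 - <<'E'
from h import *
plan([(.4322,-.1366,.195,30)])
E
```

```text
cur [ 0.4332 -0.1369  0.271  30.0225]
-> (0.4322, -0.1366, 0.195, 30)
   (-0.009, -0.009, 0.95, np.float64(0.0), 1, 'rows 2')
```

Emit:
play_rows(deltas=[-0.01,-0.01,0.4,0,1,-0.01,-0.01,0.7,0,1,-0.01,-0.01,0.95,0,1,-0.01,-0.01,0.95,0,1,-0.01,-0.01,0.95,0,0.6], newtons=40)

```text
t: 24.4
position: [0.4323, -0.1365, 0.1951]
tcp_rot: [0.966, 0.26, 0.001, -0.0]
contact_force: [0.2, 0.0, 0.2]
finger_gap: 0.0734
```

Emit:
play_rows(deltas=[0,0,0,0,0.3,0,0,0,0,-1,0,0,0,0,-1,0,0,0,0,-1,0,0,0,0,-1])

```text
t: 24.9
position: [0.4319, -0.1367, 0.1962]
tcp_rot: [0.966, 0.259, 0.001, 0.001]
contact_force: [-3.5, 1.8, 6.3]
finger_gap: 0.0599
```

Emit:
play_rows(deltas=[0,0,-0.3,0,-1,0,0,-0.7,0,-1,0,0,-1,0,-1,0,0,-1,0,-1])

```text
t: 25.3
position: [0.4325, -0.1367, 0.278]
tcp_rot: [0.966, 0.259, 0.003, 0.002]
contact_force: [0.1, -0.4, -5.4]
finger_gap: 0.0602
```

Emit:
play_rows(deltas=[0,0,-0.7,0,-1,0,0,-0.7,0,-1,0,0,-0.7,0,-1])

```text
t: 25.6
position: [0.4312, -0.1367, 0.3308]
tcp_rot: [0.966, 0.259, 0.001, 0.001]
contact_force: [-0.4, 0.1, -7.4]
finger_gap: 0.0598
```

```bash
python3 - <<'E'
from h import *
snap('wrist','w12')
p,d,m=snap('top'); W=cloud(d,m)
for r in vision.cut_out('disc_board_spot','top')[:2]: print(r['conf'],r['location'],rect(W,r['mask'],.0,.02))
plan([(.52,.1,.33,30,-1),(.55,.32,.33,30,-1)])
E
```

```text
0.91 [167.3, 154.6] (array([603.7, 335.8]), array([ 92.5, 120.3]), 10.1, 1047)
0.36 [131.9, 153.9] (array([609.4, 450.3]), array([66.1, 68.3]), 57.2, 202)
cur [ 0.4302 -0.1366  0.3283 30.0641]
-> (0.52, 0.1, 0.33, 30, -1)
   (0.818, -0.666, -0.007, np.float64(0.0), -1, 'rows 2')
   (0.818, -0.666, -0.007, np.float64(0.0), -1, 'rows 2')
   (0.817, -0.666, -0.007, np.float64(0.0), -1, 'rows 2')
-> (0.55, 0.32, 0.33, 30, -1)
   (0.567, -0.731, -0.0, np.float64(-0.0), -1, 'rows 2')
   (0.567, -0.731, -0.0, np.float64(-0.0), -1, 'rows 2')
   (0.567, -0.731, -0.0, np.float64(-0.0), -1, 'rows 2')
```

View pics/w12.png

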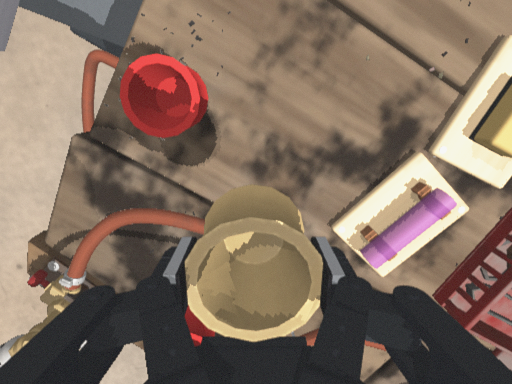

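The mould is held upright. Carrying it to a point short of the disc board, where the camera can see the mark.

Emit:
play_rows(deltas=[0.82,-0.67,0,0,-1,0.82,-0.67,0,0,-1,0.82,-0.67,0,0,-1])

```text
t: 26.05
position: [0.4615, -0.0518, 0.3291]
tcp_rot: [0.965, 0.263, 0.0, -0.002]
contact_force: [1.1, -0.2, -6.9]
finger_gap: 0.0596
```

Emit:
play_rows(deltas=[0.82,-0.67,0,0,-1,0.82,-0.67,0,0,-1,0.82,-0.67,0,0,-1])

```text
t: 26.35
position: [0.491, 0.0275, 0.3291]
tcp_rot: [0.965, 0.263, 0.0, -0.002]
contact_force: [0.1, -0.1, -6.7]
finger_gap: 0.0597
```

Emit:
play_rows(deltas=[0.82,-0.67,0,0,-1,0.82,-0.67,0,0,-1,0.82,-0.67,0,0,-1])

```text
t: 26.65
position: [0.5204, 0.1068, 0.3289]
tcp_rot: [0.965, 0.263, -0.0, -0.002]
contact_force: [0.2, -0.3, -6.2]
finger_gap: 0.0594
```

Emit:
play_rows(deltas=[0.57,-0.73,0,0,-1,0.57,-0.73,0,0,-1,0.57,-0.73,0,0,-1])

```text
t: 26.95
position: [0.5296, 0.1791, 0.3286]
tcp_rot: [0.965, 0.263, -0.001, -0.002]
contact_force: [-0.8, 0.1, -6.5]
finger_gap: 0.0597
```

Emit:
play_rows(deltas=[0.57,-0.73,0,0,-1,0.57,-0.73,0,0,-1,0.57,-0.73,0,0,-1,0.57,-0.73,0,0,-1,0.57,-0.73,0,0,-1])

```text
t: 27.45
position: [0.5413, 0.2466, 0.3288]
tcp_rot: [0.966, 0.259, -0.001, 0.001]
contact_force: [-0.2, -1.2, -6.9]
finger_gap: 0.0594
```

```bash
python3 - <<'E'
from h import *
p,d,m=snap('wrist','w13');W=cloud(d,m);ps=pose()[0]
for r in vision.cut_out('disc_board_spot','wrist')[:1]: print(r['conf'],r['location'],rect(W,r['mask'],.0,.02))
z=p.max(2);k=(z<55)&(np.hypot(W[...,0]-.603,W[...,1]-.335)<.045)&(abs(W[...,2]-.01)<.006)
q=W[k];print('mark',cv2.minEnclosingCircle((q[:,:2]*1000).astype(np.float32)),len(q))
for r in vision.cut_out('mould_mid','wrist')[:1]:
    q=W[r['mask']];mz=np.nanpercentile(q[:,2],98);t=q[q[:,2]>mz-.004]; c=cv2.minEnclosingCircle((t[:,:2]*1000).astype(np.float32))
    print(r['conf'],mz,c,ps)
plan([(.6037,.3355,.27,30,-1),(.6037,.3355,.207,30,-1)])
E
```

```text
0.65 [353.7, 125.5] (array([605. , 336.8]), array([ 94.3, 123.3]), 9.6, 11505)
mark ((603.1611328125, 336.2202453613281), 30.831832885742188) 354
0.9 0.18992180423608968 ((542.3985595703125, 246.90029907226562), 32.23343276977539) [ 0.54142591  0.24645313  0.32920928 29.98096261]
cur [ 0.5414  0.2466  0.3299 29.9713]
-> (0.6037, 0.3355, 0.27, 30, -1)
   (0.614, -0.287, 0.374, np.float64(-0.0), -1, 'rows 2')
   (0.615, -0.287, 0.374, np.float64(-0.0), -1, 'rows 2')
-> (0.6037, 0.3355, 0.207, 30, -1)
   (0.0, 0.0, 0.788, np.float64(-0.0), -1, 'rows 2')
```

View pics/w13.png

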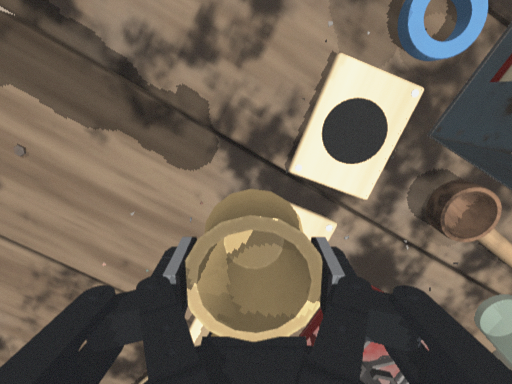

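The mark is clear at (355,130), centred at about (0.604, 0.336). Positioning over it now.

Emit:
play_rows(deltas=[0.61,-0.29,0.37,0,-1,0.61,-0.29,0.37,0,-1,0.61,-0.29,0.37,0,-1])

```text
t: 27.9
position: [0.5717, 0.2932, 0.2987]
tcp_rot: [0.966, 0.26, -0.001, -0.0]
contact_force: [-0.3, -0.3, -6.3]
finger_gap: 0.0596
```

Emit:
play_rows(deltas=[0.61,-0.29,0.37,0,-1,0.61,-0.29,0.37,0,-1,0.61,-0.29,0.37,0,-1,0.61,-0.29,0.37,0,-1,0.61,-0.29,0.37,0,-1])

```text
t: 28.4
position: [0.6026, 0.3358, 0.2726]
tcp_rot: [0.966, 0.259, 0.001, 0.0]
contact_force: [0.3, -0.5, -6.7]
finger_gap: 0.0595
```

```bash
python3 - <<'E'
from h import *
plan([(.6033,.3358,.2068,30,-1)])
E
```

```text
cur [ 0.6026  0.3358  0.2726 30.0007]
-> (0.6033, 0.3358, 0.2068, 30, -1)
   (0.007, 0.004, 0.823, np.float64(0.0), -1, 'rows 2')
```

Emit:
play_rows(deltas=[0.01,0,0.4,0,-1,0.01,0,0.65,0,-1,0.01,0,0.76,0,-1,0.01,0,0.8,0,-1,0.01,0,0.82,0,-1])

```text
t: 28.9
position: [0.6039, 0.3368, 0.2079]
tcp_rot: [0.966, 0.259, 0.001, 0.0]
contact_force: [-1.0, -5.0, 7.0]
finger_gap: 0.0596
```

Emit:
play_rows(deltas=[0,0,0,0,-1,0,0,0,0,-1])

```text
t: 29.1
position: [0.6039, 0.3372, 0.208]
tcp_rot: [0.966, 0.259, 0.002, 0.0]
contact_force: [-0.9, -5.5, 6.6]
finger_gap: 0.0593
```

Emit:
play_rows(deltas=[0,0,0,0,0.5,0,0,0,0,0.8,0,0,0,0,1,0,0,0,0,1,0,0,0,0,1])

```text
t: 29.6
position: [0.6029, 0.3376, 0.2055]
tcp_rot: [0.966, 0.26, 0.0, -0.0]
contact_force: [-0.1, -0.7, -0.8]
finger_gap: 0.0852
```

Emit:
play_rows(deltas=[0,0,-0.3,0,1,0,0,-0.7,0,1,0,0,-1,0,1,0,0,-1,0,1])

```text
t: 30.0
position: [0.6036, 0.3384, 0.2902]
tcp_rot: [0.966, 0.259, 0.003, -0.001]
contact_force: [0.3, 0.7, -0.3]
finger_gap: 0.0853
```

Emit:
play_rows(deltas=[-0.4,0.8,-0.8,0,1,-0.4,0.8,-0.8,0,1,-0.4,0.8,-0.8,0,1])

```text
t: 30.3
position: [0.6103, 0.2609, 0.3536]
tcp_rot: [0.967, 0.256, 0.003, 0.001]
contact_force: [1.4, -1.1, 0.2]
finger_gap: 0.0852
```

Emit:
play_rows(deltas=[-0.4,0.8,0,0,1,-0.4,0.8,0,0,1,-0.4,0.8,0,0,1,-0.4,0.8,0,0,1])

```text
t: 30.7
position: [0.6117, 0.1943, 0.3487]
tcp_rot: [0.966, 0.259, -0.0, -0.0]
contact_force: [-0.6, 0.4, 1.1]
finger_gap: 0.0855
```

```bash
python3 - <<'E'
from h import *
p,d,m=snap('wrist','w14');W=cloud(d,m)
q=W[(np.hypot(W[...,0]-.604,W[...,1]-.336)<.06)&(W[...,2]>.05)]
print('mould rim',cv2.minEnclosingCircle((q[q[:,2]>.06][:,:2]*1000).astype(np.float32)),np.percentile(q[:,2],[50,90,99]))
t=q[q[:,2]>.0615]; print('plane',np.linalg.lstsq(np.c_[t[:,:2],np.ones(len(t))],t[:,2],rcond=None)[0])
for r in vision.cut_out('matches_mid','wrist')[:2]: print('matches',r['conf'],r['location'],rect(W,r['mask'],.02,.03))
p,d,m=snap('top');W=cloud(d,m)
cv2.imwrite('pics/t1.png',cv2.resize(p[90:340,90:410],(768,600),interpolation=cv2.INTER_CUBIC))
for n in ['jar_mid','tape_mid','wax_mid','rod_mid','mould_mid','matches_mid']:
    for r in vision.cut_out(n,'top')[:1]: print(n,round(r['conf'],2),np.round(r['location']),np.round(np.nanmedian(W[r['mask']],0),3))
E
```

```text
mould rim ((605.9288940429688, 337.30316162109375), 31.969318389892578) [0.06534643 0.06667309 0.06748562]
plane [-0.00081331 -0.01235392  0.07025992]
matches 0.8 [247.0, 179.0] (array([609.8, 185.9]), array([35.9, 52.8]), 6.6, 1647)
jar_mid 0.77 [123. 179.] [0.518 0.451 0.091]
tape_mid 0.59 [125. 153.] [0.609 0.454 0.018]
wax_mid 0.51 [268. 144.] [0.621 0.02  0.036]
rod_mid 0.77 [307. 153.] [ 0.591 -0.103  0.038]
mould_mid 0.9 [163. 152.] [0.61  0.339 0.04 ]
```

View pics/t1.png

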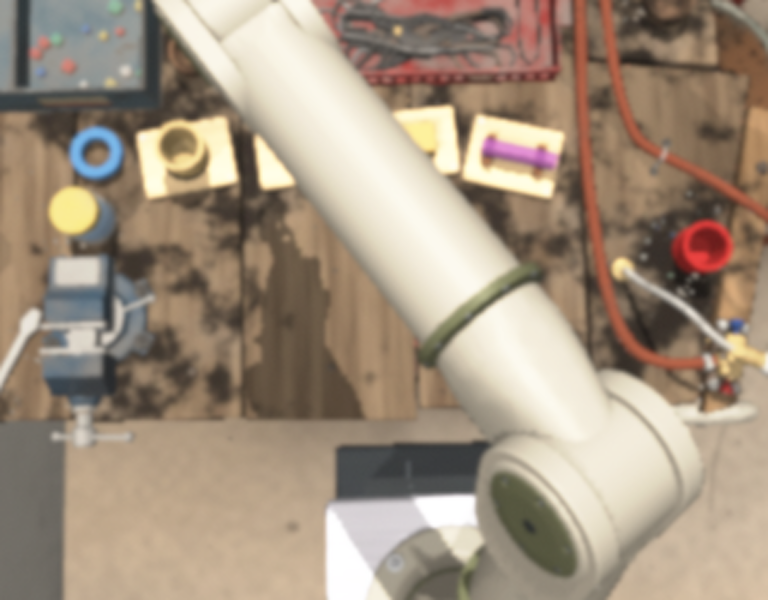

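The mould, wax and rod are on their boards, and the jar and tape are unmoved. The arm hides the matchbox in this view, but the wrist camera confirms it is in place.

```bash
python3 -c "
from h import *
print(order.hand_in())"
```

```text
the job is handed in; nothing more can be done
None
```

All four things are on their boards and released, and I handed the job in at about 31 s, with the gripper open and raised clear of everything.

| Thing | Last check: centre vs board centre | Other checks |
|---|---|---|
| Wax block | under 1 mm | angle within 0.2° |
| Matchbox | about 1–3 mm | angle within 1° |
| Colour bar | about 4 mm, along the board | angle under 1°; top at 40.6 mm (40.5 expected), so seated in both notches |
| Mould | about 2 mm | upright, rim at about 66 mm as expected |

- **Bystanders:** the top camera put the jar within 1 mm and the tape within about 4 mm of where they started. The arm never went near either one, or the red look-alikes.
- **Failed or disagreeing checks:**
  - In the last top picture the arm hid the matchbox and part of the wax, so their figures come from the wrist camera.
  - The bar's height first read about 3 mm low. A second, clearer view gave the 40.6 mm above.
  - That second view put the bar's centre about 6 mm the other way, but the gripper hid one end of it, so I used the unobstructed reading.

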